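# Set the cheese portioner for an eighth and hold it for the cut

## Robot

A 6-joint arm with a two-finger parallel gripper is mounted at the origin on a cart in front of the work surface, level with it; the furniture and walls round the work are solid. World frame = base frame: x ahead of the robot, y to its left, z up, the work surface at z = 0. Lengths are in m, angles in rad, forces in N, time in s.
With the tool pointing down it reaches from about 0.35 to 0.975 m from the base axis. Payload 4.9 kg.
Tool frame: the origin (TCP) lies at the very end of the fingers, on their centre line; the grasp point (between the pads) lies 19 mm behind it; z points along the fingers, y is the line along which they close (so a half turn about z gives the same grasp; the last joint's range is limited). The gripper opens to 85 mm and grips with 20 to 120 N. Pads are 22 mm wide; open, the fingers measure 114 mm over their backs; the gripper's body (76 mm by 85 mm) begins 54 mm behind the grasp point. The pads swing forward as they close: fully open they stand 13 mm farther back than shut.
Start: joints at [1.119, 0.053, 1.613, -0, 1.476, -0.119], TCP at [0.204, 0.591, 0.194] pointing down, gripper open.
Joint ranges: [-3.01, 3.01], [-1.01, 2.22], [0.06, 2.58], [-1.02, 4.17], [0.09, 2.62], [-3.14, 3.14]. Speed limits (rad/s): [2.57, 2.57, 3.14, 3.14, 3.14, 3.14].

## Interface

Orientations are given as a unit quaternion [w, x, y, z].
In Python, from plant import manip, vision, order gives the robot as it stands.
- The arm moves only by the tool play_rows, never from a script. Its argument "steps" is a list that holds one entry, the list of rows, each a list of 6 numbers: the shift along the tool's x, y, z in mm, then the turn, a rotation vector about the tool's x, y, z in degrees. A call has 1 to 12 rows; each row is the pose to reach, as a shift and turn from the pose commanded when the call began, along the tool's axes at that moment; what a row does not reach only later rows make up. A row lasts 1/12 s, in which the tool goes at most 41.7 mm and 7.16 degrees, less where a joint would pass 70% of its speed; a pose out of reach is approached as far as the arm can. A call with a gripper value outside its range is refused whole. "claw" is the gripper's target within -1 to 1 (fully open at 1, half-way at 0, shut at -1), set as the call begins (left out, the last holds). The fingers move at their own pace and stop on an object; the grip force is fixed at half the most. Time passes only in rows, so rows that repeat a pose let the fingers close. It gives the time, the measured TCP pose, the force, the opening and the grip force at its end, in the units of the state.
- manip.state(): the state, without advancing time (a new reading comes with each control period).
- vision.grab_frame(name): name is "scene" or "side" or "wrist"; returns (picture, depth): 384x512x3 uint8, blue, green, red; 384x512 float32, m along the optical axis (not along the pixel's ray), 0 where there is no reading.
- vision.camera_info(name): a dict with "K" (3x3 intrinsics, pixels), "eye" and "orientation" of the camera in the world; the wrist camera has in their place "T_tool_cam" (4x4, takes a point from camera to tool coordinates, whose origin is the TCP and whose axes are the flange's). Camera axes: x right, y down, z forward; pixel columns grow to the right and rows downward; lengths in m; the calibration is good to about 2 mm. The wrist camera is an equidistant fisheye: a pixel r from the principal point sees the ray r / f radians off the axis. A picture is of the moment at which its call begins: read the wrist's pose just before it. camera_info takes no time and is no camera call.
- order.job_done(): hands the job in; it is judged then, once.
The state is a dict: "time": time; "joint_pos": joint angles; "joint_vel": joint speeds; "joint_efforts": joint torques, N m; "tool_pos": TCP position; "tool_rot": TCP orientation; "contact_force": force on the tool from outside, world axes, zero at the start; "ft_torque": the same for the moment, N m; "gripper_width": opening from 0.0 (shut) to 1.0 (fully open); "grasp_force": force on a finger pad.
Only numpy, scipy, OpenCV 4.12 (cv2) and the standard library are available. Lean on these libraries where they do the work, as an engineer would, in place of code of your own. Each camera call takes 0.05 s, during which the arm holds its last target. There are 200 camera calls.

## Task

Get the cheese portioner ready for the next cut: hang the steel knife guide astride the bar above the cheese, between the two black collars and let go of it, then take the black bar knob and turn it clockwise (seen from above) by exactly three clicks, which brings one eighth of the wheel past the guide; do not let it go on to a fourth click. Finish while still gripping the knob at the third stop so that the plate cannot creep during the cut, and leave the other goods on the counter where they are.

Things in the scene. Friction and masses are not known exactly. Their poses are not given: they have to be found in the camera images.
- portioner: Cheese portioner fixed in front of a clear glass screen: steel base, white turning plate, a bar overhanging it from one post, knob on a white cover at the right. Origin on the worktop under the plate's axis; x away from the robot, y along the bar to the post, z up. Knob axis at x = 0, y = -200 mm. Bar, diameter 10, at x = +25 mm from its post at y = +127 to its free end at y = -60 mm.
- bar_mid (a point): Top of the bar midway between its collars, 180 mm above the worktop (bar axis 175, post top 187 mm); axes as the portioner's, y along the bar. The two black collars (diameter 18, 8 mm wide) leave 64 mm of bar free between them. The room's clear glass screen stands along y at x = 0.61 to 0.64 m from the robot's base, 237 mm high, from the right to y = 0.24 m.
- knob_bar: Black bar grip of the indexing knob, 48 long (its x) x 16 wide (y) x 32 high, from 66 to 98 mm above the worktop; origin at the centre of its underside, on the knob axis. White line on top towards its +x end. At the start its axes are parallel to the portioner's; it turns with the knob. Below it a neck of diameter 26 and a steel crown of pins, diameter 78, up to 61 mm above the worktop.
- knob_grip (a point): Point on the knob axis to grip the bar, 90 mm above the worktop; axes as knob_bar's. A dark plunger block stands on the cover 50 to 72 mm from the axis on the portioner's -x side (to the robot), top 66 mm above the worktop.
- index_knob (a joint): Turn of the knob in rad, growing clockwise seen from above; 0 at the start, range -0.6 to 1.7. A sprung ball drops between pins every 15 degrees: click one at 0.262, two at 0.524, three at 0.785, four at 1.047. About 0.1 N m carries it over a pin; left alone it falls into the nearest stop and stays. Plate and cheese turn with it one to one.
- knife_guide: Loose steel guide, about 0.16 kg, standing on the worktop: inverted channel 50 mm long along its y, 16 mm between its legs, flared to about 31 mm at the bottom, inside of roof 44 mm above the underside. Slotted fins stick out along +x and -x to 62 mm from centre (same both ways round). Origin at the centre of the underside, z up. Hung, its y lies along the bar, origin 136 mm above the worktop.
- guide_grip (a point): Grip point on the guide's blue grip block, 74 mm above the guide's underside; block 16 (x) x 36 (y) mm, from 58 to 86 mm above the underside, on a short neck; top of the roof at 46 mm; axes as knife_guide's.
- film_roll: Roll of film, 300 x 67 x 63 mm, lying on the right-hand counter. Leave it alone. Origin under its middle.
- label_roll: White label roll, 68 x 112 x 80 mm, on the right-hand counter. Leave it alone.
- cheese_portion: Wrapped wedge of cheese, 76 x 93 x 52 mm, behind the glass screen. Leave it alone.
- tub: Small tub, 72 x 71 x 71 mm, behind the portioner at the left. Leave it alone.
- price_tag: Price tag on a black foot, 26 x 68 x 75 mm, behind the portioner at the left. Leave it alone.
- plate_top (a point): Centre of the white plate's top, 36 mm above the worktop, plate diameter 200 mm. Half a cheese wheel (radius 95 mm, top 125 mm above the worktop) sits fast on it and turns with it about this point.

How it is judged:
On the way, in this order (a step that is already met when the one before it is completed fails the run):
1. the knife guide hangs on the bar between the collars, let go, with the knob still at its starting stop (x of knife_guide in the frame of bar_mid between -0.01 and 0.01 m and y of knife_guide in the frame of bar_mid between -0.01 and 0.01 m and z of knife_guide in the frame of bar_mid between -0.049 and -0.04 m and contact force between knife_guide and portioner above 0.3 N and contact force between knife_guide and the fingers below 0.1 N and value of joint index_knob between -0.13 and 0.13 rad), for 0.2 s.
2. the knob passes its first click (value of joint index_knob between 0.2 and 0.39 rad).
3. the knob passes its second click (value of joint index_knob between 0.46 and 0.65 rad).
At the end, for the whole second after the job is handed in: The knob rests in its third stop (0.785 rad, within 0.07), its bar still gripped with more than 3 N; the knife guide hangs on the bar between the collars (centred within 10 mm, roof on the bar within 5 mm, upright and square within 0.2 rad), still and untouched (value of joint index_knob between 0.715 and 0.855 rad and velocity of joint index_knob between -0.05 and 0.05 rad/s and contact force between the fingers and knob_bar above 3 N and x of knife_guide in the frame of bar_mid between -0.01 and 0.01 m and y of knife_guide in the frame of bar_mid between -0.01 and 0.01 m and z of knife_guide in the frame of bar_mid between -0.049 and -0.04 m and angle between knife_guide's own z axis and vertical below 0.2 rad and angle between the y axis of knife_guide and the y axis of portioner, either way round below 0.2 rad and contact force between knife_guide and portioner above 0.3 N and contact force between knife_guide and the arm below 0.1 N and linear speed of knife_guide below 0.02 m/s); the arm keeps its last pose, push and grip.
It fails at once if the knob is turned on towards the fourth click (value of joint index_knob above 0.95 rad).
It fails at once if other goods on the counter are shifted by more than 30 mm (distance of any of film_roll, label_roll, cheese_portion, tub, price_tag from where it was at the start of the episode above 0.03 m).
It also fails if it takes over 58 s, if anything falls off the work surface, if the arm or the gripper's body presses on something with over 40 N, if the wrist force passes 120 N, or if a joint passes its speed limit or range.

## Working session

There is one attempt and no reset: what is moved stays moved. The work goes in short steps, Python scripts to look and compute and a tool call to move; the robot and the scene stay as the last step left them, time stands still between calls to the robot, and variables do not carry over. Pictures are saved under pics/ and viewed, at most 10 in all, crops included, and the job is handed in when it is done.

Besides the shell and the picture viewer there is one more tool, called after "Call:" by a JSON object that holds its "op" and its "data". play_rows: Moves the arm, as the interface text tells. Its arguments: {"type":"object","properties":{"steps":{"type":"array"},"claw":{"type":"number"}},"required":["steps"]}

```bash
mkdir -p pics; ls
cat > h.py <<'E'
import numpy as np, cv2
from scipy.spatial.transform import Rotation as R
from plant import manip, vision, order
def rot(q): return R.from_quat([q[1],q[2],q[3],q[0]])
def grab(n):
    im,d=vision.grab_frame(n); return im.copy(),d.copy()
def cloud(n,d):
    c=vision.camera_info(n);K=np.array(c["K"]);v,u=np.mgrid[:384,:512]
    P=np.stack([(u-K[0,2])/K[0,0]*d,(v-K[1,2])/K[1,1]*d,d],-1)
    o=np.array(c["orientation"]); M=rot(o).as_matrix() if o.size==4 else o
    return P@M.T+np.array(c["eye"])
E
python3 - <<'E'
from h import *
for n in("scene","side"):
    im,d=grab(n);cv2.imwrite(f"pics/{n}.png",im);np.save(f"{n}_d.npy",d);c=vision.camera_info(n);print(n,c)
    np.save(f"{n}_c.npy",cloud(n,d))
s=manip.state();print({k:np.round(v,3) for k,v in s.items()})
E
cd pics; python3 -c "
import cv2,numpy as np
a=cv2.imread('scene.png');b=cv2.imread('side.png')
for n,i in(('scene1',a),('side1',b)): cv2.imwrite(n+'.png',cv2.resize(i,(800,600)))"
```

```text
pics
scene {'K': array([[429.26452037,   0.        , 254.78190537],
       [  0.        , 429.26452037, 188.03074148],
       [  0.        ,   0.        ,   1.        ]]), 'eye': array([-0.26768143, -1.38232407,  0.92140723]), 'orientation': array([-0.50658105,  0.8183715 , -0.23293663,  0.13922736])}
side {'K': array([[360.2424799 ,   0.        , 255.64601293],
       [  0.        , 360.2424799 , 189.44054546],
       [  0.        ,   0.        ,   1.        ]]), 'eye': array([0.50006307, 1.03007516, 0.62881146]), 'orientation': array([ 0.01224185, -0.00904299,  0.84148191, -0.54007089])}
{'time': np.float64(0.1), 'joint_pos': array([ 1.119,  0.053,  1.614, -0.   ,  1.476, -0.119]), 'joint_vel': array([ 0.001,  0.   , -0.004,  0.001, -0.002,  0.001]), 'joint_efforts': array([-0.0000e+00, -3.9490e+01, -3.7136e+01, -0.0000e+00,  4.0000e-03,
        0.0000e+00]), 'tool_pos': array([0.204, 0.59 , 0.193]), 'tool_rot': array([-0.   ,  0.166,  0.986, -0.001]), 'contact_force': array([ 0.025, -0.038,  0.836]), 'ft_torque': array([-0.037,  0.036,  0.055]), 'grasp_force': np.float64(0.0), 'gripper_width': np.float64(0.996)}
```

View pics/scene1.png

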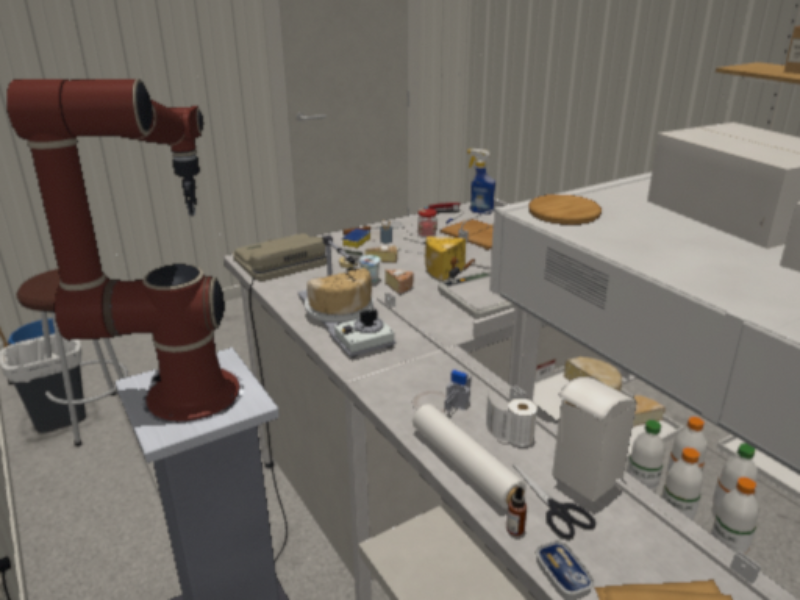

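View pics/side1.png

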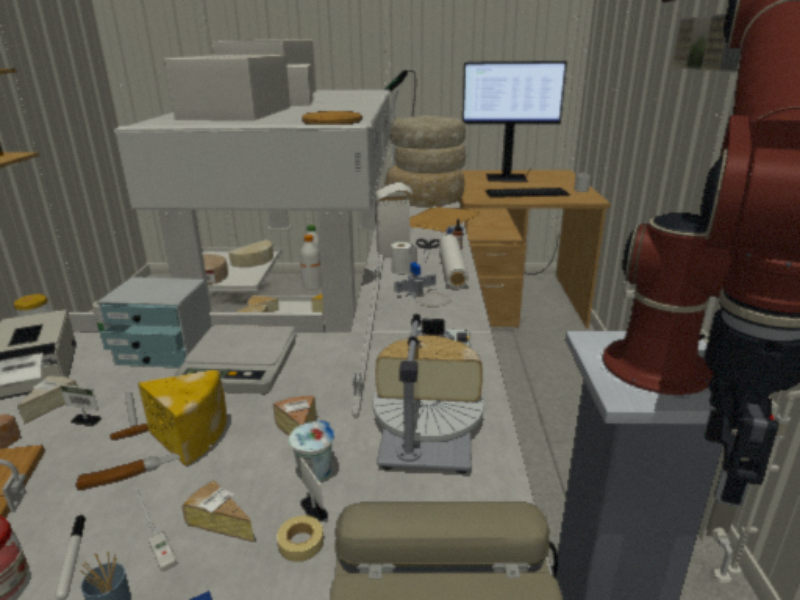

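The scene picture shows the portioner (cheese at about 340,290, knob at 370,320) and the guide with its blue block at (458,378), just left of the film roll (465,450). In the side picture the post is at (408,370) and the bar runs to (415,320); the guide is at (415,275).

Run:
```python
from h import *
for n in("scene","side"):
    P=np.load(n+"_c.npy");im=cv2.imread(f"pics/{n}.png");d=np.load(n+"_d.npy")
    b=im.astype(int);ok=d>0
    X,Y,Z=P[...,0],P[...,1],P[...,2]
    reg=ok&(X>.2)&(X<.66)&(Y>-.5)&(Y<.6)
    m=reg&(b[...,0]>b[...,2]+60)&(Z>.03)&(Y<.0)
    print(n,"blue",m.sum(),P[m].min(0) if m.any() else 0,np.median(P[m],0),P[m].max(0))
    for lo,hi,name in((.165,.2,"bar"),(.118,.13,"cheese"),(.09,.105,"knob"),(.045,.057,"cover"),(.03,.04,"plate")):
        m=reg&(Z>lo)&(Z<hi); 
        if m.any(): print(name,m.sum(),np.percentile(P[m],[2,50,98],0).round(3).tolist())
# top-down crops
a=cv2.imread("pics/scene.png")[140:290,180:340];s=cv2.imread("pics/side.png")[150:310,225:325]
o=np.zeros((600,800,3),np.uint8);x=cv2.resize(a,(480,450),interpolation=2);y=cv2.resize(s,(320,512),interpolation=2)
o[:450,:480]=x;o[:512,480:]=y;cv2.imwrite("pics/crop.png",o)
```

```text
scene blue 56 [ 0.49357978 -0.38540216  0.06388167] [ 0.50200083 -0.37163391  0.08061972] [ 0.51523073 -0.35406389  0.08797158]
bar 93 [[0.494, 0.121, 0.168], [0.502, 0.243, 0.178], [0.522, 0.317, 0.188]]
cheese 302 [[0.394, 0.094, 0.118], [0.474, 0.143, 0.122], [0.555, 0.185, 0.126]]
knob 424 [[0.351, -0.027, 0.09], [0.455, 0.483, 0.097], [0.568, 0.529, 0.104]]
cover 688 [[0.344, -0.492, 0.045], [0.432, -0.04, 0.051], [0.644, 0.549, 0.057]]
plate 570 [[0.34, -0.489, 0.03], [0.45, 0.1, 0.035], [0.618, 0.539, 0.04]]
side blue 27 [ 0.49444252 -0.37287072  0.06452467] [ 0.50267827 -0.3531319   0.08138691] [ 0.51518475 -0.34363193  0.08853717]
bar 286 [[0.496, 0.133, 0.167], [0.508, 0.298, 0.179], [0.524, 0.323, 0.188]]
cheese 756 [[0.399, 0.107, 0.118], [0.473, 0.158, 0.122], [0.56, 0.314, 0.125]]
knob 3504 [[0.353, 0.176, 0.09], [0.471, 0.521, 0.098], [0.587, 0.545, 0.102]]
cover 762 [[0.354, -0.476, 0.045], [0.478, 0.187, 0.053], [0.654, 0.561, 0.057]]
plate 1965 [[0.349, -0.386, 0.031], [0.478, 0.24, 0.036], [0.643, 0.546, 0.039]]
```

View pics/crop.png

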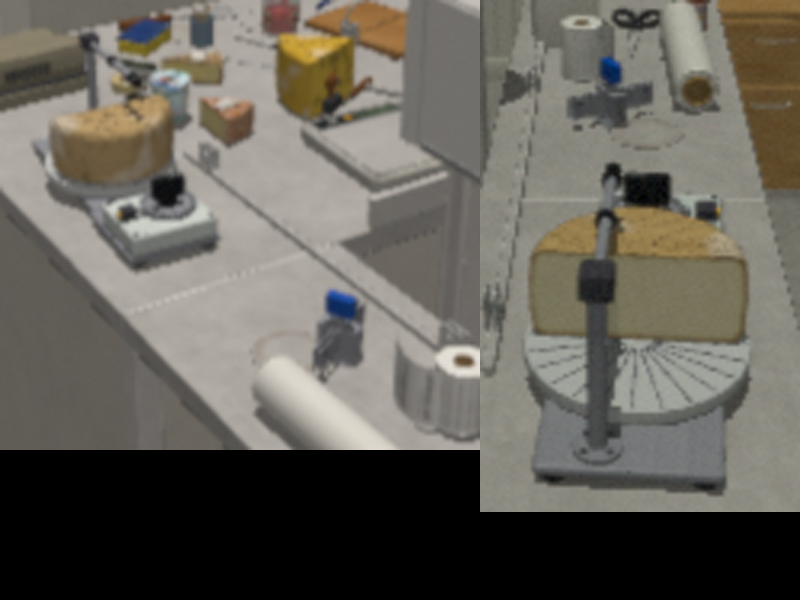

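Knob bar is near crop pixel (168,188), with its collars at (612,172) and (605,218) in the right half. The guide's fins run roughly across the counter.

```bash
cat >> h.py <<'E'
def yawof(r): 
    x=r.apply([1,0,0]);return np.degrees(np.arctan2(x[1],x[0]))
def goto(*W):
    "print row for each world target (x,y,z,yaw deg), tool down, relative to the measured pose"
    s=manip.state();r=rot(s["tool_rot"]);p=s["tool_pos"]
    for x,y,z,w in W:
        t=R.from_euler("z",w,degrees=True)*R.from_euler("x",180,degrees=True)
        print(np.r_[1000*r.inv().apply(np.array([x,y,z])-p),np.degrees((r.inv()*t).as_rotvec())].round(1).tolist())
def now():
    s=manip.state();print(round(float(s["time"]),2),s["tool_pos"].round(4),"yaw",round(yawof(rot(s["tool_rot"])),2),"F",s["contact_force"].round(1),"w",round(float(s["gripper_width"]),3),"g",round(float(s["grasp_force"]),1),s["joint_pos"].round(2))
E
python3 - <<'E'
from h import *
print(vision.camera_info("wrist")); now()
goto((.35,.33,.33,130),(.41,.10,.36,90))
P=np.load("side_c.npy");im=cv2.imread("pics/side.png").astype(int);Z=P[...,2]
m=(Z>.163)&(Z<.2)&(P[...,0]>.4)&(P[...,0]<.6)&(P[...,1]>.05)&(P[...,1]<.4)
for v,u in np.argwhere(m)[::3]: print((u,v),P[v,u].round(3).tolist(),im[v,u].sum()//3,end=" ")
E
```

```text
{'K': array([[297.31863964,   0.        , 254.03601688],
       [  0.        , 297.31863964, 191.86674914],
       [  0.        ,   0.        ,   1.        ]]), 'T_tool_cam': array([[ 1.13317500e-03, -9.57805522e-01, -2.87414853e-01,
         7.31202346e-02],
       [ 9.99998960e-01,  8.28882056e-04,  1.18040529e-03,
         8.10605557e-04],
       [-8.92365687e-04, -2.87415892e-01,  9.57805465e-01,
        -1.79985850e-01],
       [ 0.00000000e+00,  0.00000000e+00,  0.00000000e+00,
         1.00000000e+00]])}
0.1 [0.2039 0.5901 0.1933] yaw 160.93 F [ 0.  -0.   0.8] w 0.996 g 0.0 [ 1.12  0.05  1.61 -0.    1.48 -0.12]
[-223.0, -198.4, -136.4, -0.1, 0.0, 30.9]
[-354.9, -396.2, -166.1, -0.1, 0.1, 70.9]
(np.int64(265), np.int64(201)) [0.504, 0.131, 0.181] 59 (np.int64(264), np.int64(202)) [0.507, 0.133, 0.18] 71 (np.int64(267), np.int64(202)) [0.499, 0.133, 0.179] 20 (np.int64(265), np.int64(203)) [0.504, 0.143, 0.182] 25 (np.int64(268), np.int64(203)) [0.496, 0.134, 0.177] 38 (np.int64(265), np.int64(204)) [0.504, 0.15, 0.182] 32 (np.int64(268), np.int64(204)) [0.496, 0.145, 0.179] 43 
[... 4443 characters left out ...]
int64(241)) [0.513, 0.32, 0.172] 31 (np.int64(264), np.int64(241)) [0.506, 0.323, 0.174] 29 (np.int64(256), np.int64(242)) [0.524, 0.32, 0.169] 47 (np.int64(259), np.int64(242)) [0.517, 0.321, 0.17] 27 (np.int64(262), np.int64(242)) [0.51, 0.324, 0.171] 34 (np.int64(265), np.int64(242)) [0.504, 0.322, 0.17] 33 (np.int64(257), np.int64(243)) [0.522, 0.322, 0.168] 45 (np.int64(260), np.int64(243)) [0.515, 0.321, 0.167] 30 (np.int64(263), np.int64(243)) [0.508, 0.32, 0.167] 27 (np.int64(266), np.int64(243)) [0.501, 0.319, 0.166] 50 (np.int64(259), np.int64(244)) [0.517, 0.32, 0.164] 47 (np.int64(262), np.int64(244)) [0.511, 0.32, 0.164] 41 (np.int64(265), np.int64(244)) [0.504, 0.322, 0.165] 58
```

```bash
python3 -c "
from h import *
goto((.33,.42,.36,130),(.46,.18,.36,90))"
```

```text
[-174.7, -119.9, -166.6, -0.1, 0.0, 30.9]
[-376.0, -304.3, -166.3, -0.1, 0.1, 70.9]
```

Call:
{"op": "play_rows", "data": {"steps": [[[-175,-120,-167,0,0,31],[-175,-120,-167,0,0,31],[-175,-120,-167,0,0,31],[-175,-120,-167,0,0,31],[-175,-120,-167,0,0,31],[-376,-304,-166,0,0,71],[-376,-304,-166,0,0,71],[-376,-304,-166,0,0,71],[-376,-304,-166,0,0,71],[-376,-304,-166,0,0,71],[-376,-304,-166,0,0,71],[-376,-304,-166,0,0,71]]], "claw": 0.2}}

```text
time: 1.1
tool_pos: [0.4453, 0.2054, 0.3567]
tool_rot: [-0.0, 0.708, 0.706, -0.0]
contact_force: [0.5, 0.0, 0.7]
gripper_width: 0.602
grasp_force: 0.0
```

Call:
{"op": "play_rows", "data": {"steps": [[[0,0,0,0,0,0],[0,0,0,0,0,0]]]}}

```text
time: 1.27
tool_pos: [0.4457, 0.2056, 0.3565]
tool_rot: [-0.0, 0.709, 0.705, -0.0]
contact_force: [-0.6, 0.4, -0.2]
gripper_width: 0.601
grasp_force: 0.0
```

```bash
cat >> h.py <<'E'
def wcloud(d,s):
    "world points of the wrist fisheye depth picture"
    c=vision.camera_info("wrist");K=np.array(c["K"]);T=np.array(c["T_tool_cam"]);v,u=np.mgrid[:384,:512]
    a=(u-K[0,2])/K[0,0];b=(v-K[1,2])/K[1,1];th=np.hypot(a,b)+1e-9
    t=np.tan(np.minimum(th,1.45))/th
    P=np.stack([a*t*d,b*t*d,d],-1)@T[:3,:3].T+T[:3,3]
    return rot(s["tool_rot"]).apply(P.reshape(-1,3)).reshape(P.shape)+s["tool_pos"]
def wrist(n):
    s=manip.state();im,d=grab("wrist");cv2.imwrite(f"pics/{n}.png",im);P=wcloud(d,s);P[d<=0]=np.nan;np.save(n+".npy",P);return im,P
def ortho(im,P,x0,x1,y0,y1,zmin=-.01,mm=1):
    "top-down picture: x down-up, y left; highest point wins"
    H,W=int((x1-x0)*1000/mm),int((y1-y0)*1000/mm);o=np.zeros((H,W,3),np.uint8)
    m=np.isfinite(P[...,0])&(P[...,2]>zmin)&(P[...,2]<.25);Q=P[m];C=im[m];k=np.argsort(Q[:,2]);Q=Q[k];C=C[k]
    i=((x1-Q[:,0])*1000/mm).astype(int);j=((y1-Q[:,1])*1000/mm).astype(int);g=(i>=0)&(i<H)&(j>=0)&(j<W)
    o[i[g],j[g]]=C[g];return o
E
python3 - <<'E'
from h import *
now();im,P=wrist("w1")
cv2.imwrite("pics/w1b.png",cv2.resize(im,(800,600),interpolation=2))
E
```

```text
1.27 [0.4457 0.2056 0.3565] yaw 89.68 F [-0.6  0.4 -0.2] w 0.601 g 0.0 [ 0.28 -0.31  1.68  0.    1.77  0.29]
```

View pics/w1b.png

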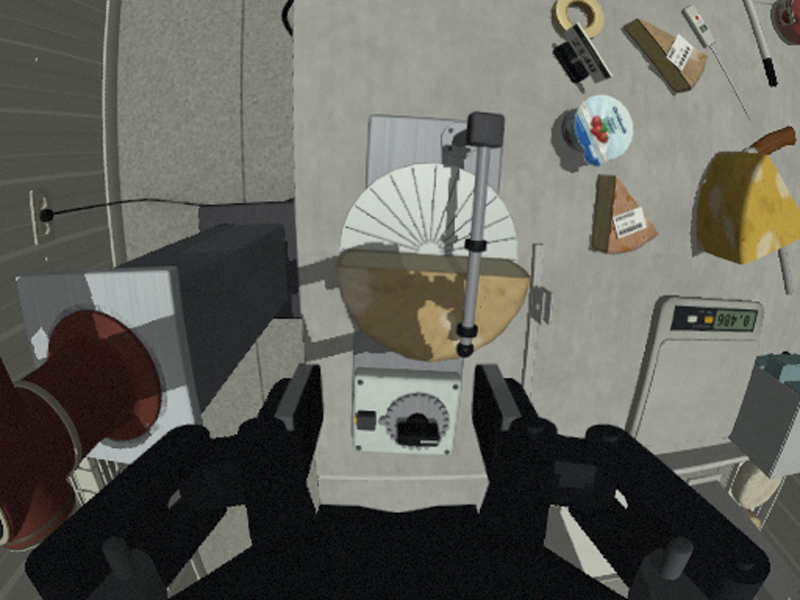

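The wrist picture shows the whole portioner: post at (486,130), collars at (476,245) and (467,332), bar end at (465,350), knob bar at (417,432) and plunger block at (366,420).

Run:
```python
from h import *
P=np.load("w1.npy");im=cv2.imread("pics/w1.png").astype(int);g=im.mean(-1)
v,u=np.mgrid[:384,:512]
def box(u0,u1,v0,v1): return (u>=u0*.64)&(u<=u1*.64)&(v>=v0*.64)&(v<=v1*.64)&np.isfinite(P[...,0])
def st(n,m): print(n,m.sum(),np.percentile(P[m],[3,50,97],0).round(4).tolist(), "mean",P[m].mean(0).round(4))
Z=P[...,2]
st("c1",box(464,488,236,254)&(Z>.165)&(g<60))
st("c2",box(455,482,322,343)&(Z>.165)&(g<60))
m=box(460,495,150,320)&(Z>.172)&(g>75);Q=P[m];st("bar",m)
pts=[];
for y in np.arange(.16,.29,.01):
    q=Q[abs(Q[:,1]-y)<.005]
    if len(q)>5: pts.append((y,np.median(q[:,0])))
pts=np.array(pts);f=np.polyfit(pts[:,0],pts[:,1],1);print("bar x=",f,"yaw off deg",np.degrees(np.arctan(f[0])))
st("knob",box(390,445,400,455)&(Z>.088)&(Z<.11))
m=box(390,445,400,455)&(Z>.088)&(Z<.11);print(cv2.minAreaRect((P[m][:,:2]*1000).astype(np.float32)))
m=box(350,465,365,460)&(Z>.040)&(Z<.06)&(g>150);st("cover",m);print(cv2.minAreaRect((P[m][:,:2]*1000).astype(np.float32)))
```

```text
c1 89 [[0.5002, 0.2143, 0.1763], [0.5066, 0.2181, 0.183], [0.5146, 0.2213, 0.1852]] mean [0.507  0.2182 0.1823]
c2 94 [[0.4951, 0.1424, 0.1756], [0.502, 0.1471, 0.1825], [0.511, 0.1501, 0.1854]] mean [0.5024 0.1468 0.1816]
bar 823 [[0.5014, 0.1608, 0.1763], [0.5083, 0.2309, 0.1797], [0.5157, 0.2895, 0.1817]] mean [0.5084 0.227  0.1794]
bar x= [0.06322011 0.49395229] yaw off deg 3.6174313647836676
knob 255 [[0.448, -0.0232, 0.0889], [0.4697, -0.0126, 0.0972], [0.4911, -0.0075, 0.0996]] mean [ 0.4696 -0.0137  0.096 ]
((469.9471435546875, -15.846433639526367), (16.310678482055664, 46.67741012573242), 86.57813262939453)
cover 1646 [[0.3965, -0.0659, 0.0483], [0.4363, 0.0084, 0.0502], [0.515, 0.0375, 0.0518]] mean [ 0.4496 -0.0055  0.0501]
((455.4164733886719, -15.422672271728516), (107.59385681152344, 125.05931854248047), 86.46280670166016)
```

```bash
python3 -c "
from h import *
goto((.46,-.0,.33,90),(.50,-.345,.25,90))"
```

```text
[-206.8, 15.6, 26.3, -0.1, -0.0, -0.2]
[-551.7, 56.7, 106.2, -0.1, -0.0, -0.2]
```

Call:
{"op": "play_rows", "data": {"steps": [[[-207,15,26,0,0,0],[-207,15,26,0,0,0],[-207,15,26,0,0,0],[-207,15,26,0,0,0],[-207,15,26,0,0,0],[-552,57,106,0,0,0],[-552,57,106,0,0,0],[-552,57,106,0,0,0],[-552,57,106,0,0,0],[-552,57,106,0,0,0],[-552,57,106,0,0,0],[-552,57,106,0,0,0]]]}}

```text
time: 2.32
tool_pos: [0.4943, -0.281, 0.2646]
tool_rot: [-0.0, 0.706, 0.708, 0.0]
contact_force: [1.5, 0.0, -0.0]
gripper_width: 0.601
grasp_force: 0.0
```

Call:
{"op": "play_rows", "data": {"steps": [[[-60,8,12,0,0,0],[-60,8,12,0,0,0],[-60,8,12,0,0,0]]]}}

```text
time: 2.57
tool_pos: [0.5016, -0.3423, 0.2504]
tool_rot: [-0.002, 0.708, 0.706, -0.0]
contact_force: [0.5, 0.6, 0.3]
gripper_width: 0.602
grasp_force: 0.0
```

Run:
```python
from h import *
now();im,P=wrist("w2")
cv2.imwrite("pics/w2b.png",cv2.resize(im,(800,600),interpolation=2))
b=im.astype(int);m=(b[...,0]>b[...,2]+60)&np.isfinite(P[...,0])&(abs(P[...,0]-.503)<.06)&(abs(P[...,1]+.362)<.06)
m2=m&(P[...,2]>.078)
for k in (m,m2):
    if k.sum()>5: print(k.sum(),np.percentile(P[k],[2,50,98],0).round(4).tolist(),cv2.minAreaRect((P[k][:,:2]*1000).astype(np.float32)))
```

```text
2.57 [ 0.5016 -0.3423  0.2504] yaw 89.87 F [0.5 0.6 0.3] w 0.602 g 0.0 [-0.72 -0.01  1.59 -0.    1.57 -0.72]
137 [[0.4965, -0.3771, 0.0851], [0.5075, -0.3648, 0.0867], [0.5164, -0.3494, 0.0885]] ((506.4228515625, -363.9311828613281), (12.921924591064453, 31.03044319152832), 28.85326385498047)
137 [[0.4965, -0.3771, 0.0851], [0.5075, -0.3648, 0.0867], [0.5164, -0.3494, 0.0885]] ((506.4228515625, -363.9311828613281), (12.921924591064453, 31.03044319152832), 28.85326385498047)
```

View pics/w2b.png

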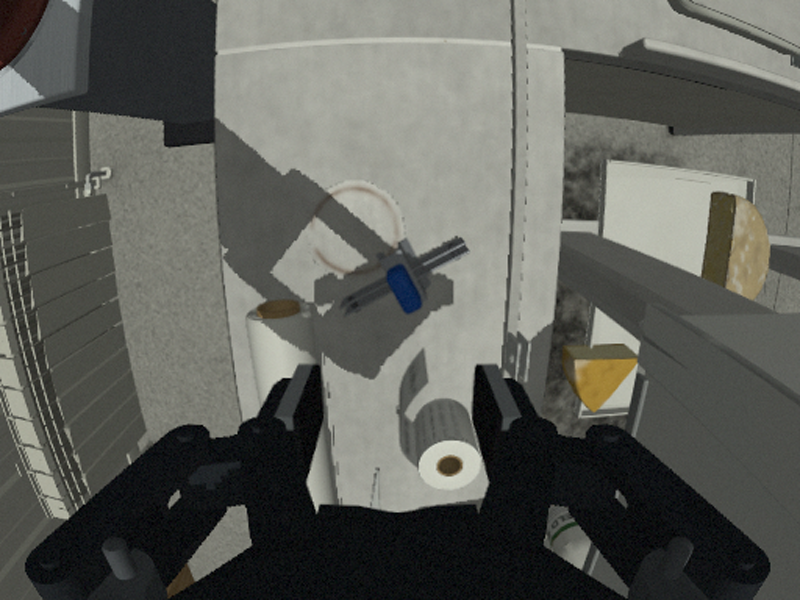

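The guide's blue block is at (405,288), and its fins run from (345,305) to (465,240), a yaw of about 29°. The film roll end is at (280,310) and the label roll at (447,465).

Run:
```python
from h import *
P=np.load("w2.npy");im=cv2.imread("pics/w2.png").astype(int)
c=np.array([.5064,-.3639]);a=np.radians(28.8);D=P[...,:2]-c
gx=D@[np.cos(a),np.sin(a)];gy=D@[-np.sin(a),np.cos(a)];Z=P[...,2]
m=(abs(gx)<.075)&(abs(gy)<.04)&(Z>.015)
f=m&(abs(gx)>.03)&(Z<.06)
q=P[f];print(f.sum(),np.percentile(gx[f],[1,99]),np.percentile(gy[f],[1,50,99]),np.percentile(Z[f],[5,50,95,99]))
# yaw from the fins
A=np.c_[gx[f],gy[f]];A=A[abs(A[:,1])<.012];k=np.polyfit(A[:,0],A[:,1],1);print("yaw",28.8+np.degrees(np.arctan(k[0])),"gy at 0",k[1])
r=(P[...,0]<.5)&(P[...,0]>.35)&(Z>.04)&(Z<.075)&(P[...,1]<-.36)&(P[...,1]>-.45)&(gx<-.062)
print("roll",r.sum(),np.percentile(P[r],[2,50,98],0).round(3).tolist())
goto((.5064,-.3639,.13,118.8),(.5064,-.3639,.057,118.8))
```

```text
505 [-0.06015032  0.06024591] [-0.00655133 -0.00030541  0.00534363] [0.01963573 0.03926697 0.0465847  0.04726305]
yaw 28.0632660760774 gy at 0 -0.00038836866439255
roll 1545 [[0.366, -0.448, 0.042], [0.397, -0.417, 0.059], [0.421, -0.393, 0.064]]
[-23.7, 4.8, 121.4, -0.1, -0.2, -28.9]
[-23.9, 5.0, 194.4, -0.1, -0.2, -28.9]
```

Call:
{"op": "play_rows", "data": {"steps": [[[-24,5,100,0,0,-28.3],[-24,5,100,0,0,-28.3],[-24,5,100,0,0,-28.3],[-24,5,120,0,0,-28.3],[-24,5,120,0,0,-28.3],[-24,5,150,0,0,-28.3],[-24,5,180,0,0,-28.3],[-24,5,194,0,0,-28.3],[-24,5,194,0,0,-28.3],[-24,5,194,0,0,-28.3]]], "claw": 0}}

```text
time: 3.45
tool_pos: [0.5071, -0.3641, 0.0603]
tool_rot: [-0.0, 0.513, 0.858, 0.0]
contact_force: [-0.6, -0.4, 0.9]
gripper_width: 0.501
grasp_force: 0.0
```

Run:
```python
from h import *
now();goto((.5064,-.3639,.056,118.2))
```

```text
3.45 [ 0.5071 -0.3641  0.0603] yaw 118.24 F [-0.6 -0.4  0.9] w 0.501 g 0.0 [-0.74  0.17  1.72  0.    1.25 -1.23]
[0.5, -0.5, 4.3, 0.0, -0.0, 0.0]
```

Call:
{"op": "play_rows", "data": {"steps": [[[0,0,0,0,0,0],[0,0,0,0,0,0],[0,0,0,0,0,0],[0,0,0,0,0,0],[0,0,0,0,0,0],[0,0,0,0,0,0]]], "claw": -1}}

```text
time: 3.95
tool_pos: [0.5067, -0.3653, 0.06]
tool_rot: [0.0, 0.513, 0.858, -0.0]
contact_force: [-1.0, 0.2, 0.3]
gripper_width: -0.001
grasp_force: 0.0
```

```bash
python3 -c "
from h import *
now();goto((.505,-.36,.30,118),(.46,.0,.34,95))"
```

```text
3.95 [ 0.5067 -0.3653  0.06  ] yaw 118.21 F [-1.   0.2  0.3] w -0.001 g 0.0 [-0.74  0.17  1.72 -0.    1.25 -1.24]
[5.3, 1.1, -240.0, 0.0, 0.0, 0.2]
[343.8, 131.7, -280.2, 0.0, 0.0, 23.2]
```

Run:
```python
from h import *
now();im,P=wrist("w3");cv2.imwrite("pics/w3b.png",cv2.resize(im,(800,600),interpolation=2))
im2,d=grab("side");cv2.imwrite("pics/side2.png",im2);Q=cloud("side",d);b=im2.astype(int)
m=(b[...,0]>b[...,2]+60)&(abs(Q[...,0]-.503)<.06)&(abs(Q[...,1]+.362)<.06);print(m.sum(),np.median(Q[m],0) if m.any() else 0)
im2,d=grab("scene");Q=cloud("scene",d);b=im2.astype(int)
m=(b[...,0]>b[...,2]+60)&(abs(Q[...,0]-.503)<.06)&(abs(Q[...,1]+.362)<.06);print(m.sum(),np.median(Q[m],0) if m.any() else 0)
```

```text
3.95 [ 0.5067 -0.3653  0.06  ] yaw 118.21 F [-1.   0.2  0.3] w -0.001 g 0.0 [-0.74  0.17  1.72 -0.    1.25 -1.24]
21 [ 0.50265447 -0.35107567  0.07704632]
50 [ 0.50064405 -0.37304039  0.07915281]
```

View pics/w3b.png

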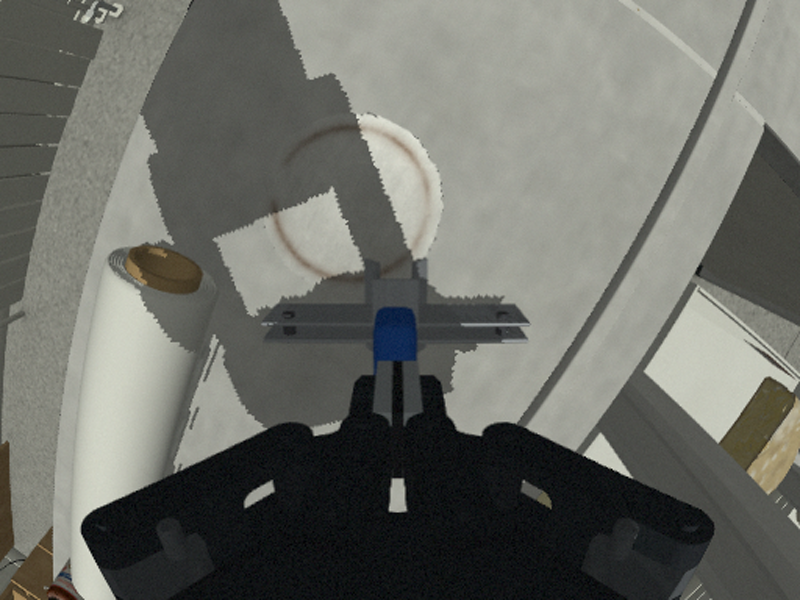

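The fingers have closed to nothing just behind the block (block at 395,335, fingers at 400,400). I'll work out where the block is now.

Run:
```python
from h import *
P=np.load("w3.npy");im=cv2.imread("pics/w3.png").astype(int)
s=manip.state();T=rot(s["tool_rot"]).inv().apply((P-s["tool_pos"]).reshape(-1,3)).reshape(P.shape)*1000
v,u=np.mgrid[:384,:512]
m=(im[...,0]>im[...,2]+60)&(abs(u-253)<30)&(abs(v-215)<30)
for vv in range(194,234,4):
    k=m&(v==vv)
    if k.any(): print(vv,k.sum(),np.median(T[k],0).round(1),np.median(P[k],0).round(4),im[k].mean(0).astype(int))
t=(abs(u-253)<20)&(v>228)&(v<275)
for vv in range(228,275,5): print(vv,T[vv,244:266:4].round(0).tolist())
k=m&(P[...,2]>.083);print(cv2.minAreaRect(T[k][:,:2].astype(np.float32)))
f=(v>195)&(v<222)&(P[...,2]<.055)&(P[...,2]>.03);print("fins",np.percentile(T[f],[1,50,99],0).round(1))
```

```text
206 1 [ 17.9  -3.2 -22.7] [ 0.4952 -0.3509  0.0823] [65 30  3]
210 18 [ 16.7  -0.1 -26.1] [ 0.4985 -0.3505  0.0857] [77 38 13]
214 22 [ 14.8  -0.  -27.2] [ 0.4994 -0.352   0.0868] [80 40 15]
218 22 [ 12.5  -0.  -27.3] [ 0.5005 -0.3541  0.0869] [80 40 14]
222 25 [ 10.   -0.3 -27.2] [ 0.5017 -0.3565  0.0868] [79 38 13]
226 23 [  7.6  -0.3 -27.3] [ 0.5025 -0.3584  0.0869] [80 38 15]
228 [[7.0, -5.0, -28.0], [7.0, -3.0, -28.0], [6.0, -0.0, -27.0], [6.0, 2.0, -27.0], [7.0, 4.0, -28.0], [6.0, 6.0, -26.0]]
233 [[11.0, -4.0, -44.0], [11.0, -2.0, -44.0], [12.0, -0.0, -46.0], [nan, nan, nan], [12.0, 4.0, -46.0], [11.0, 6.0, -44.0]]
238 [[11.0, -4.0, -50.0], [12.0, -2.0, -51.0], [11.0, -0.0, -50.0], [11.0, 2.0, -51.0], [11.0, 4.0, -50.0], [11.0, 6.0, -51.0]]
243 [[11.0, -4.0, -56.0], [11.0, -2.0, -56.0], [12.0, -0.0, -57.0], [11.0, 2.0, -56.0], [11.0, 4.0, -56.0], [12.0, 5.0, -57.0]]
248 [[11.0, -4.0, -61.0], [11.0, -2.0, -61.0], [12.0, -0.0, -62.0], [11.0, 2.0, -61.0], [11.0, 3.0, -61.0], [11.0, 5.0, -61.0]]
253 [[11.0, -4.0, -66.0], [13.0, -2.0, -68.0], [12.0, -0.0, -67.0], [12.0, 2.0, -66.0], [11.0, 3.0, -66.0], [12.0, 5.0, -67.0]]
258 [[12.0, -3.0, -72.0], [12.0, -2.0, -71.0], [12.0, -0.0, -71.0], [11.0, 2.0, -71.0], [12.0, 3.0, -71.0], [11.0, 5.0, -71.0]]
263 [[12.0, -3.0, -76.0], [11.0, -2.0, -74.0], [12.0, -0.0, -76.0], [11.0, 2.0, -74.0], [11.0, 3.0, -75.0], [11.0, 5.0, -74.0]]
268 [[13.0, -3.0, -81.0], [9.0, -2.0, -75.0], [9.0, -0.0, -75.0], [10.0, 2.0, -76.0], [9.0, 3.0, -75.0], [13.0, 5.0, -80.0]]
273 [[nan, nan, nan], [13.0, -2.0, -85.0], [7.0, -0.0, -75.0], [8.0, 2.0, -76.0], [13.0, 3.0, -84.0], [12.0, 5.0, -83.0]]
((10.568620681762695, -0.19424772262573242), (14.301178932189941, 14.131797790527344), 89.04997253417969)
fins [[  -7.9 -151.3    5.1]
 [   2.   -20.9   17.1]
 [  12.7   59.5   29.3]]
```

Run:
```python
from h import *
c=vision.camera_info("wrist");T=np.array(c["T_tool_cam"]);K=np.array(c["K"])
s=manip.state();v,u=np.mgrid[:384,:512]
for n,p,q in(("w2",[.5016,-.3423,.2504],[0,.7074,.7068,0]),):
    P=np.load(n+".npy");t=rot(q).inv().apply((P-p).reshape(-1,3)).reshape(P.shape)*1000
    for r in range(228,290,5): print(r,t[r,176:208:6].round(0).tolist())
P=np.load("w3.npy");t=rot(s["tool_rot"]).inv().apply((P-s["tool_pos"]).reshape(-1,3)).reshape(P.shape)*1000
print("w3")
for r in range(226,242,1): print(r,t[r,[240,246,252,258,264]].round(0).tolist(),cv2.imread("pics/w3.png")[r,252].tolist())
```

```text
228 [[-87.0, -107.0, 186.0], [-88.0, -100.0, 190.0], [-89.0, -92.0, 192.0], [-92.0, -84.0, 198.0], [-97.0, -78.0, 211.0], [-113.0, -76.0, 249.0]]
233 [[-96.0, -109.0, 189.0], [-95.0, -100.0, 188.0], [-96.0, -92.0, 191.0], [11.0, -30.0, -44.0], [11.0, -27.0, -44.0], [-122.0, -77.0, 250.0]]
238 [[-102.0, -109.0, 186.0], [-103.0, -101.0, 188.0], [11.0, -32.0, -50.0], [12.0, -29.0, -51.0], [12.0, -26.0, -51.0], [-132.0, -78.0, 250.0]]
243 [[-111.0, -110.0, 188.0], [8.0, -36.0, -49.0], [11.0, -31.0, -56.0], [12.0, -28.0, -57.0], [11.0, -25.0, -55.0], [-127.0, -73.0, 223.0]]
248 [[8.0, -37.0, -55.0], [8.0, -34.0, -55.0], [12.0, -29.0, -62.0], [12.0, -27.0, -62.0], [9.0, -25.0, -57.0], [1.0, -25.0, -41.0]]
253 [[7.0, -36.0, -59.0], [11.0, -31.0, -66.0], [12.0, -28.0, -67.0], [12.0, -26.0, -67.0], [7.0, -25.0, -57.0], [-1.0, -25.0, -42.0]]
258 [[8.0, -35.0, -64.0], [11.0, -30.0, -70.0], [12.0, -27.0, -72.0], [11.0, -25.0, -70.0], [4.0, -25.0, -57.0], [-4.0, -25.0, -43.0]]
263 [[8.0, -34.0, -69.0], [11.0, -29.0, -75.0], [12.0, -27.0, -75.0], [10.0, -25.0, -72.0], [2.0, -25.0, -59.0], [-7.0, -
[... 1899 characters left out ...]
24.0], [12.0, -3.0, -49.0], [11.0, -0.0, -49.0], [11.0, 3.0, -49.0], [12.0, 6.0, -49.0]] [15, 11, 10]
237 [[-0.0, -7.0, -26.0], [12.0, -3.0, -50.0], [11.0, -0.0, -50.0], [11.0, 3.0, -50.0], [11.0, 6.0, -50.0]] [21, 21, 17]
238 [[-1.0, -7.0, -26.0], [11.0, -3.0, -50.0], [11.0, -0.0, -50.0], [11.0, 3.0, -50.0], [11.0, 6.0, -51.0]] [18, 17, 16]
239 [[-2.0, -7.0, -24.0], [12.0, -3.0, -53.0], [11.0, -0.0, -51.0], [12.0, 3.0, -52.0], [11.0, 6.0, -52.0]] [22, 19, 17]
240 [[7.0, -6.0, -44.0], [12.0, -3.0, -53.0], [12.0, -0.0, -54.0], [11.0, 3.0, -53.0], [11.0, 6.0, -52.0]] [10, 12, 9]
241 [[8.0, -6.0, -46.0], [12.0, -3.0, -54.0], [11.0, -0.0, -54.0], [12.0, 3.0, -55.0], [12.0, 5.0, -55.0]] [5, 9, 5]
```

The picture data show the finger ends 42 mm short of the reported TCP, and they closed 15 mm above the block. I'll open, go 46 mm lower and grip again.

Call:
{"op": "play_rows", "data": {"steps": [[[0,0,0,0,0,0],[0,0,0,0,0,0],[0,0,0,0,0,0],[0,0,0,0,0,0],[0,0,15,0,0,0],[0,0,30,0,0,0],[0,0,40,0,0,0],[0,0,46,0,0,0],[0,0,46,0,0,0],[0,0,46,0,0,0]]], "claw": 0}}

```text
time: 4.93
tool_pos: [0.5065, -0.365, 0.0134]
tool_rot: [-0.0, 0.513, 0.858, 0.0]
contact_force: [-0.7, 0.1, -0.0]
gripper_width: 0.5
grasp_force: 0.0
```

Call:
{"op": "play_rows", "data": {"steps": [[[0,0,0,0,0,0],[0,0,0,0,0,0],[0,0,0,0,0,0],[0,0,0,0,0,0],[0,0,0,0,0,0],[0,0,0,0,0,0]]], "claw": -1}}

```text
time: 5.43
tool_pos: [0.5072, -0.3657, 0.0146]
tool_rot: [0.001, 0.513, 0.858, -0.0]
contact_force: [0.1, 0.2, 3.3]
gripper_width: 0.183
grasp_force: 60.7
```

```bash
python3 -c "
from h import *
now();goto((.505,-.36,.27,118),(.46,.0,.27,95))"
```

```text
5.43 [ 0.5072 -0.3657  0.0146] yaw 118.23 F [0.1 0.2 3.3] w 0.183 g 60.7 [-0.74  0.22  1.74  0.    1.17 -1.24]
[5.6, 0.9, -255.4, 0.0, 0.1, 0.2]
[344.0, 131.6, -255.9, 0.1, 0.1, 23.2]
```

Call:
{"op": "play_rows", "data": {"steps": [[[0,0,-40,0,0,0],[0,0,-80,0,0,0],[0,0,-120,0,0,0],[0,0,-160,0,0,0],[0,0,-200,0,0,0],[0,0,-235,0,0,0],[0,0,-235,0,0,0]]]}}

```text
time: 6.02
tool_pos: [0.5093, -0.3675, 0.2586]
tool_rot: [0.007, 0.513, 0.858, -0.002]
contact_force: [1.3, -1.3, 0.2]
gripper_width: 0.179
grasp_force: 60.3
```

```bash
python3 -c "
from h import *
now();goto((.47,-.1,.25,100),(.506,.1815,.25,86.4))"
```

```text
6.02 [ 0.5093 -0.3675  0.2586] yaw 118.24 F [ 1.3 -1.3  0.2] w 0.179 g 60.3 [-0.74  0.02  1.54 -0.    1.57 -1.24]
[254.4, 91.9, 5.5, 0.4, 0.7, 18.2]
[485.4, 256.8, 3.1, 0.5, 0.7, 31.8]
```

Call:
{"op": "play_rows", "data": {"steps": [[[254,92,3,0,0,18],[254,92,3,0,0,18],[254,92,3,0,0,18],[254,92,3,0,0,18],[254,92,3,0,0,18],[254,92,3,0,0,18],[485,257,3,0,0,31.8],[485,257,3,0,0,31.8],[485,257,3,0,0,31.8],[485,257,3,0,0,31.8],[485,257,3,0,0,31.8],[485,257,3,0,0,31.8]]]}}

```text
time: 7.02
tool_pos: [0.4957, 0.122, 0.2442]
tool_rot: [-0.0, 0.729, 0.685, -0.001]
contact_force: [1.9, -0.8, -2.2]
gripper_width: 0.179
grasp_force: 60.0
```

```bash
python3 -c "
from h import *
now();goto((.506,.1815,.25,86.4))"
```

```text
7.02 [0.4957 0.122  0.2442] yaw 86.43 F [ 1.9 -0.8 -2.2] w 0.179 g 60.0 [ 0.1  -0.25  1.81 -0.    1.58  0.16]
[60.0, 6.6, -5.8, -0.1, 0.0, 0.0]
```

Call:
{"op": "play_rows", "data": {"steps": [[[25,3,0,0,0,0],[45,5,0,0,0,0],[60,6.5,0,0,0,0],[60,6.5,0,0,0,0],[60,6.5,0,0,0,0],[60,6.5,0,0,0,0]]]}}

```text
time: 7.52
tool_pos: [0.5064, 0.1789, 0.2446]
tool_rot: [-0.0, 0.729, 0.685, -0.001]
contact_force: [0.0, -0.5, -2.3]
gripper_width: 0.174
grasp_force: 60.1
```

Run:
```python
from h import *
now();s=manip.state();im,P=wrist("w4")
cv2.imwrite("pics/w4b.png",cv2.resize(im[100:340,100:420],(800,600),interpolation=2))
t=rot(s["tool_rot"]).inv().apply((P-s["tool_pos"]).reshape(-1,3)).reshape(P.shape)*1000
b=im.astype(int);v,u=np.mgrid[:384,:512]
m=(b[...,0]>b[...,2]+45)&(abs(u-253)<30)&(abs(v-215)<40);print("blue",np.percentile(t[m],[2,50,98],0).round(1).tolist())
# bar/collars beyond the guide
Z=P[...,2];g=b.mean(-1);m=(abs(P[...,0]-.507)<.03)&(Z>.172)&(Z<.19)&(P[...,1]>.2)&(P[...,1]<.3)
k=m&(g<60)&(P[...,1]<.24);print("collar",k.sum(),P[k].mean(0).round(4) if k.any() else 0)
k=m&(g>70);q=P[k];print("bar",len(q),np.polyfit(q[:,1],q[:,0],1) if len(q)>20 else 0)
# fins of the guide
f=(abs(t[...,0])<25)&(abs(t[...,1])>25)&(abs(t[...,1])<64)&(t[...,2]>-20)&(t[...,2]<10);print("fins",f.sum(),np.percentile(t[f],[2,50,98],0).round(1).tolist() if f.sum()>5 else 0)
if f.sum()>20: print("slope deg",np.degrees(np.arctan(np.polyfit(t[f][:,1],t[f][:,0],1))))
```

```text
7.52 [0.5064 0.1789 0.2446] yaw 86.42 F [ 0.  -0.5 -2.3] w 0.174 g 60.1 [ 0.2  -0.18  1.75 -0.    1.57  0.26]
blue [[nan, nan, nan], [nan, nan, nan], [nan, nan, nan]]
collar 203 [0.5082 0.2174 0.1822]
bar 1278 [0.0685394  0.49334755]
fins 1306 [[-2.4, -59.5, -19.8], [5.9, 25.4, -12.5], [6.5, 59.4, -2.4]]
slope deg [-0.14725068 78.81443279]
```

View pics/w4b.png

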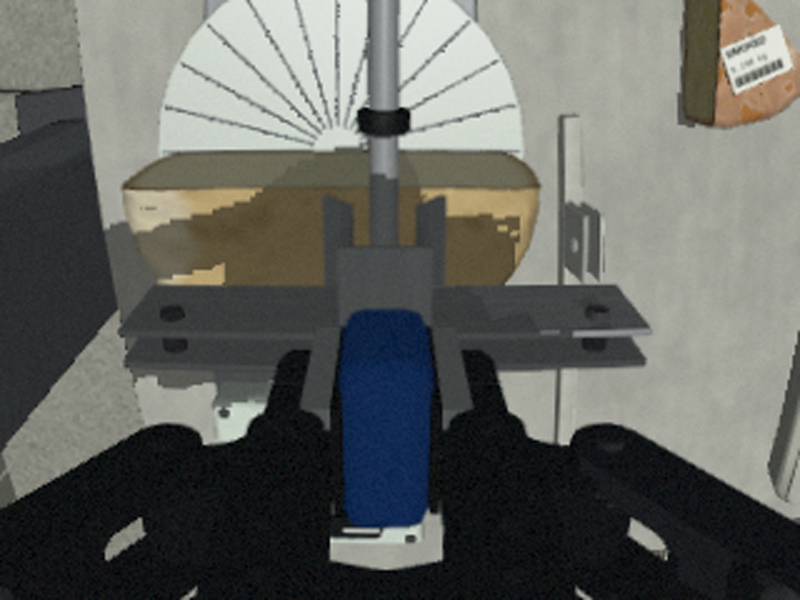

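The guide is held straight at the block (385,420), its legs standing either side of the bar line (383,230). The far collar is at (383,120). I'll shift 3 mm forward and lower.

Call:
{"op": "play_rows", "data": {"steps": [[[3,0,10,0,0,0],[3,0,25,0,0,0],[3,0,40,0,0,0],[3,0,52,0,0,0],[3,0,62,0,0,0],[3,0,70,0,0,0],[3,0,78,0,0,0],[3,0,84,0,0,0],[3,0,88,0,0,0],[3,0,90,0,0,0],[3,0,90,0,0,0],[3,0,90,0,0,0]]]}}

```text
time: 8.57
tool_pos: [0.5074, 0.1826, 0.1561]
tool_rot: [0.0, 0.729, 0.685, 0.0]
contact_force: [0.4, 0.1, -2.2]
gripper_width: 0.181
grasp_force: 60.1
```

Call:
{"op": "play_rows", "data": {"steps": [[[0,0,1,0,0,0],[0,0,2,0,0,0],[0,0,3,0,0,0],[0,0,3,0,0,0]]]}}

```text
time: 8.9
tool_pos: [0.507, 0.1825, 0.1525]
tool_rot: [-0.0, 0.729, 0.685, -0.0]
contact_force: [-0.0, -0.1, -1.1]
gripper_width: 0.179
grasp_force: 60.1
```

Call:
{"op": "play_rows", "data": {"steps": [[[0,0,1,0,0,0],[0,0,2,0,0,0],[0,0,2.5,0,0,0],[0,0,2.5,0,0,0]]]}}

```text
time: 9.23
tool_pos: [0.507, 0.1825, 0.1501]
tool_rot: [0.0, 0.729, 0.685, -0.0]
contact_force: [-0.3, 0.4, -1.3]
gripper_width: 0.179
grasp_force: 60.3
```

Call:
{"op": "play_rows", "data": {"steps": [[[0,0,1,0,0,0],[0,0,1.5,0,0,0],[0,0,2,0,0,0],[0,0,2,0,0,0]]]}}

```text
time: 9.57
tool_pos: [0.5072, 0.1826, 0.1499]
tool_rot: [0.0, 0.729, 0.685, 0.0]
contact_force: [-5.6, -1.2, 6.1]
gripper_width: 0.177
grasp_force: 61.4
```

Seated (6 N upward). Letting go and rising.

Call:
{"op": "play_rows", "data": {"steps": [[[0,0,-1,0,0,0],[0,0,-1,0,0,0],[0,0,-1,0,0,0],[0,0,-1,0,0,0],[0,0,-1,0,0,0],[0,0,-1,0,0,0],[0,0,-15,0,0,0],[0,0,-30,0,0,0],[0,0,-60,0,0,0],[0,0,-90,0,0,0],[0,0,-90,0,0,0]]], "claw": 0}}

```text
time: 10.48
tool_pos: [0.5105, 0.1833, 0.2471]
tool_rot: [0.003, 0.729, 0.685, 0.006]
contact_force: [0.9, -0.0, 1.8]
gripper_width: 0.503
grasp_force: 0.0
```

Run:
```python
from h import *
now();s=manip.state();im,P=wrist("w5")
cv2.imwrite("pics/w5b.png",cv2.resize(im[100:340,100:420],(800,600),interpolation=2))
b=im.astype(int);m=(b[...,0]>b[...,2]+40)&np.isfinite(P[...,0])&(P[...,2]>.19)&(abs(P[...,0]-.506)<.03)&(abs(P[...,1]-.18)<.04)
print("blue",np.percentile(P[m],[2,50,98],0).round(4).tolist(),cv2.minAreaRect((P[m&(P[...,2]>.218)][:,:2]*1000).astype(np.float32)))
```

```text
10.48 [0.5105 0.1833 0.2471] yaw 86.44 F [ 0.9 -0.   1.8] w 0.503 g 0.0 [ 0.21 -0.18  1.75 -0.    1.56  0.27]
blue [[0.5033, 0.1683, 0.2024], [0.5116, 0.1873, 0.2212], [0.5194, 0.2016, 0.2231]] ((512.6286010742188, 184.29266357421875), (34.8868408203125, 14.536214828491211), 86.01102447509766)
```

View pics/w5b.png

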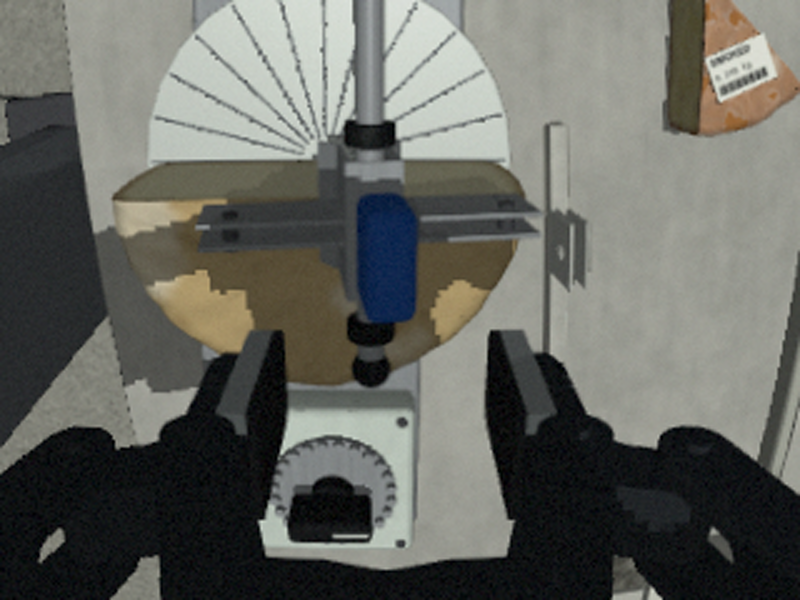

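The guide hangs between the collars (block 387,255; collars 370,132 and 370,330) but leans toward +x. It may be swinging, so I'll wait a moment and measure its tilt.

Call:
{"op": "play_rows", "data": {"steps": [[[-30,0,-30,0,0,0],[-30,0,-30,0,0,0],[-30,0,-30,0,0,0],[-30,0,-30,0,0,0],[-30,0,-30,0,0,0],[-30,0,-30,0,0,0],[-30,0,-30,0,0,0],[-30,0,-30,0,0,0]]]}}

```text
time: 11.2
tool_pos: [0.5048, 0.1529, 0.2673]
tool_rot: [-0.0, 0.729, 0.685, -0.001]
contact_force: [0.5, -0.7, -0.4]
gripper_width: 0.502
grasp_force: 0.0
```

```bash
cat > g.py <<'E'
from h import *
def guide(n):
    im,P=wrist(n);b=im.astype(int)
    a=np.radians(-3.6);D=P[...,:2]-[.506,.1825];px=D@[np.cos(a),np.sin(a)]*1000;py=D@[-np.sin(a),np.cos(a)]*1000;Z=P[...,2]*1000
    ok=np.isfinite(px)&(abs(py)<45)
    bl=ok&(b[...,0]>b[...,2]+40)&(abs(px)<30)&(Z>190)
    t=bl&(Z>np.percentile(Z[bl],60)-2)
    print("block top px,py,z",px[t].mean().round(1),py[t].mean().round(1),Z[t].mean().round(1),np.percentile(px[t],[2,98]).round(1),np.percentile(py[t],[2,98]).round(1))
    k=np.polyfit(px[t],Z[t],1);print("top slope rad (dz/dx)",k[0].round(3))
    f=ok&(abs(px)>28)&(abs(px)<66)&(abs(py)<14)&(Z>170)&(Z<200)
    for s in(-1,1):
        q=f&(px*s>0)
        if q.sum()>5:
            e=[Z[q&(abs(px*s-c)<4)].max() if (q&(abs(px*s-c)<4)).any() else 0 for c in(35,45,55)]
            print("fin",s,q.sum(),np.percentile(px[q],[1,99]).round(1),"top z",np.round(e,1),"py",np.median(py[q]).round(1))
E
python3 -c "
from g import *
now();guide('w6')"
```

```text
11.2 [0.5048 0.1529 0.2673] yaw 86.47 F [ 0.5 -0.7 -0.4] w 0.502 g 0.0 [ 0.15 -0.21  1.74  0.    1.61  0.21]
block top px,py,z 6.2 1.9 221.6 [-0.6 13.1] [-14.6  17.8]
top slope rad (dz/dx) -0.041
fin -1 395 [-60.1 -28.5] top z [187.5 189.9 190.6] py 0.1
fin 1 215 [28.5 61.5] top z [178.7 176.4 175.6] py 1.1
```

The guide rests on the bar without moving, leaning about 0.14 rad; origin offset is a few mm, within limits. Next the knob.

Run:
```python
from h import *
P=np.load("w6.npy");m=(abs(P[...,0]-.469)<.035)&(abs(P[...,1]+.0155)<.03)&(P[...,2]>.09)&(P[...,2]<.105)
print(m.sum(),np.percentile(P[m],[2,50,98],0).round(4).tolist(),cv2.minAreaRect((P[m][:,:2]*1000).astype(np.float32)))
goto((.469,-.015,.26,176.4),(.469,-.05,.24,176.4))
```

```text
352 [[0.4469, -0.0219, 0.0908], [0.4693, -0.013, 0.0976], [0.4918, -0.0069, 0.0994]] ((468.4188537597656, -15.225324630737305), (15.212542533874512, 47.38811492919922), 85.08625793457031)
[-169.8, -25.5, 7.5, -0.1, -0.0, -89.9]
[-204.7, -23.3, 27.5, -0.1, -0.0, -89.9]
```

Call:
{"op": "play_rows", "data": {"steps": [[[-30,-4,0,0,0,0],[-70,-10,2,0,0,-7],[-110,-16,4,0,0,-14],[-150,-22,6,0,0,-21],[-170,-25,8,0,0,-28],[-170,-25,8,0,0,-35],[-170,-25,8,0,0,-42],[-170,-25,8,0,0,-49],[-170,-25,8,0,0,-56],[-170,-25,8,0,0,-63],[-170,-25,8,0,0,-70],[-170,-25,8,0,0,-77]]]}}

```text
time: 12.25
tool_pos: [0.4696, -0.0154, 0.26]
tool_rot: [-0.0, 0.151, 0.989, 0.0]
contact_force: [0.3, -0.6, -0.2]
gripper_width: 0.501
grasp_force: 0.0
```

Call:
{"op": "play_rows", "data": {"steps": [[[0,0,0,0,0,-7],[0,0,10,0,0,-13],[0,0,25,0,0,-13],[0,0,40,0,0,-13],[0,0,40,0,0,-13],[0,0,40,0,0,-13]]]}}

```text
time: 12.75
tool_pos: [0.469, -0.0153, 0.2193]
tool_rot: [-0.001, 0.041, 0.999, 0.0]
contact_force: [-0.0, 0.6, 0.4]
gripper_width: 0.501
grasp_force: 0.0
```

Run:
```python
from h import *
now();im,P=wrist("w7");m=(abs(P[...,0]-.469)<.035)&(abs(P[...,1]+.0155)<.03)&(P[...,2]>.09)&(P[...,2]<.105)
print(m.sum(),np.percentile(P[m],[2,50,98],0).round(4).tolist(),cv2.minAreaRect((P[m][:,:2]*1000).astype(np.float32)))
goto((.469,-.015,.10,176.4),(.469,-.015,.029,176.4))
```

```text
12.75 [ 0.469  -0.0153  0.2193] yaw 175.26 F [-0.   0.6  0.4] w 0.501 g 0.0 [-0.19 -0.35  1.93 -0.    1.56 -1.68]
646 [[0.445, -0.0242, 0.0941], [0.4664, -0.0162, 0.098], [0.4892, -0.0083, 0.0997]] ((468.13592529296875, -16.60759735107422), (15.672992706298828, 47.66740417480469), 85.7154312133789)
[0.7, 0.4, 120.4, -0.0, -0.0, -1.1]
[0.7, 0.4, 191.4, -0.0, -0.0, -1.1]
```

Call:
{"op": "play_rows", "data": {"steps": [[[1,-0.7,40,0,0,-0.8],[1,-0.7,80,0,0,-0.8],[1,-0.7,110,0,0,-0.8],[1,-0.7,130,0,0,-0.8],[1,-0.7,150,0,0,-0.8],[1,-0.7,165,0,0,-0.8],[1,-0.7,178,0,0,-0.8],[1,-0.7,186,0,0,-0.8],[1,-0.7,190,0,0,-0.8],[1,-0.7,190,0,0,-0.8],[1,-0.7,190,0,0,-0.8],[1,-0.7,190,0,0,-0.8]]]}}

```text
time: 13.8
tool_pos: [0.4697, -0.0163, 0.0314]
tool_rot: [0.001, 0.034, 0.999, -0.0]
contact_force: [0.5, -0.1, -0.5]
gripper_width: 0.497
grasp_force: 0.0
```

Call:
{"op": "play_rows", "data": {"steps": [[[0,0,0,0,0,0],[0,0,0,0,0,0],[0,0,0,0,0,0],[0,0,0,0,0,0],[0,0,0,0,0,0],[0,0,0,0,0,0]]], "claw": -1}}

```text
time: 14.3
tool_pos: [0.4691, -0.0179, 0.0313]
tool_rot: [0.001, 0.034, 0.999, -0.002]
contact_force: [-1.6, -6.6, 3.2]
gripper_width: 0.179
grasp_force: 59.3
```

```bash
python3 -c "
from h import *
now();print(manip.state()['ft_torque'])"
```

```text
14.3 [ 0.4691 -0.0179  0.0313] yaw 176.07 F [-1.6 -6.6  3.2] w 0.179 g 59.3 [-0.19 -0.17  2.11 -0.    1.2  -1.7 ]
[-0.71814099  0.2206702   0.06499069]
```

Gripped (59 N). Turning clockwise (positive about tool z) in steps, with a 1 mm recentring.

Call:
{"op": "play_rows", "data": {"steps": [[[0,-1,0,0,0,0],[0,-1,0,0,0,2.5],[0,-1,0,0,0,5],[0,-1,0,0,0,7.5],[0,-1,0,0,0,10],[0,-1,0,0,0,12.5],[0,-1,0,0,0,15],[0,-1,0,0,0,15],[0,-1,0,0,0,15]]]}}

```text
time: 15.05
tool_pos: [0.4691, -0.0182, 0.0312]
tool_rot: [0.001, 0.164, 0.986, -0.001]
contact_force: [-1.7, -5.7, 5.7]
gripper_width: 0.175
grasp_force: 59.6
```

```bash
python3 -c "
from h import *
now();print(manip.state()['ft_torque'])"
```

```text
15.05 [ 0.4691 -0.0182  0.0312] yaw 161.12 F [-1.7 -5.7  5.7] w 0.175 g 59.6 [-0.2  -0.17  2.11 -0.    1.2  -1.44]
[-0.5707763   0.36899363 -0.00852762]
```

Call:
{"op": "play_rows", "data": {"steps": [[[0,0,0,0,0,2.5],[0,0,0,0,0,5],[0,0,0,0,0,7.5],[0,0,0,0,0,10],[0,0,0,0,0,12.5],[0,0,0,0,0,15],[0,0,0,0,0,15],[0,0,0,0,0,15]]]}}

```text
time: 15.72
tool_pos: [0.469, -0.0185, 0.0312]
tool_rot: [0.001, 0.291, 0.957, -0.001]
contact_force: [-3.2, -6.1, 5.9]
gripper_width: 0.181
grasp_force: 59.7
```

Call:
{"op": "play_rows", "data": {"steps": [[[0,0,0,0,0,2.5],[0,0,0,0,0,5],[0,0,0,0,0,7.5],[0,0,0,0,0,10],[0,0,0,0,0,12.5],[0,0,0,0,0,15],[0,0,0,0,0,15],[0,0,0,0,0,15],[0,0,0,0,0,15],[0,0,0,0,0,15]]]}}

```text
time: 16.55
tool_pos: [0.4687, -0.0188, 0.0312]
tool_rot: [0.001, 0.414, 0.91, -0.002]
contact_force: [-3.6, -7.5, 6.2]
gripper_width: 0.178
grasp_force: 59.8
```

Run:
```python
from h import *
now();print(manip.state()['ft_torque'])
im,P=wrist("w8");s,d=grab("side");sc,d2=grab("scene")
o=np.zeros((600,800,3),np.uint8);o[:300,:400]=cv2.resize(im,(400,300));o[:400,400:]=cv2.resize(s[150:270,210:330],(400,400),interpolation=2);o[300:600,:400]=cv2.resize(sc[130:250,180:340],(400,300),interpolation=2)
cv2.imwrite("pics/fin.png",o)
```

```text
16.55 [ 0.4687 -0.0188  0.0312] yaw 131.14 F [-3.6 -7.5  6.2] w 0.178 g 59.8 [-0.2  -0.17  2.11 -0.    1.2  -0.91]
[-0.9653876   0.59200855  0.03121313]
```

View pics/fin.png

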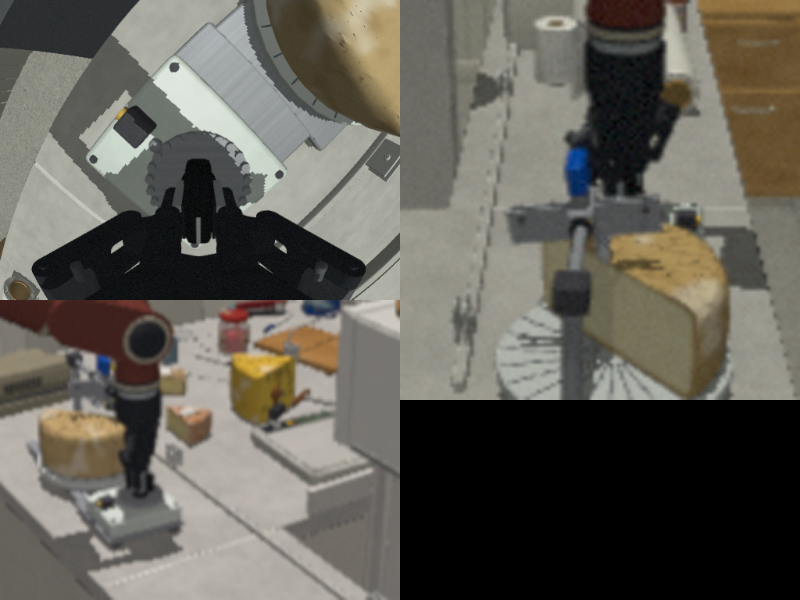

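The final picture shows the knob gripped with its bar turned 45° (upper left at 200,190), the cheese turned with it, and the guide on the bar (blue block 578,170). I'll check the guide's tilt from the side view and hand in if it is fine.

Run:
```python
from h import *
im,d=grab("side");P=cloud("side",d)
a=np.radians(-3.6);D=P[...,:2]-[.506,.1825];px=D@[np.cos(a),np.sin(a)]*1000;py=D@[-np.sin(a),np.cos(a)]*1000;Z=P[...,2]*1000
b=im.astype(int);bl=(b[...,0]>b[...,2]+40)&(abs(px)<30)&(Z>180)&(abs(py)<40);print("block",px[bl].mean(),py[bl].mean(),Z[bl].max())
f=(abs(px)>18)&(abs(px)<62)&(abs(py)<16)&(Z>140)&(Z<205)
bins=[(c,Z[f&(abs(px-c)<4)].max()) for c in(-55,-45,-35,-25,25,35,45,55) if (f&(abs(px-c)<4)).any()]
k=np.polyfit(*zip(*bins),1);print(np.round(bins,1).tolist(),"tilt",k[0]);now()
if abs(k[0])<.18: print(order.job_done())
```

```text
block 2.643463256871922 11.84527287131298 221.86081476232346
[[-55.0, 188.3], [-45.0, 186.3], [-35.0, 186.2], [-25.0, 183.5], [25.0, 177.2], [35.0, 175.1], [45.0, 174.5], [55.0, 173.1]] tilt -0.1388099162678503
16.75 [ 0.4688 -0.0188  0.0312] yaw 131.14 F [-4.  -6.3  6. ] w 0.176 g 59.8 [-0.2  -0.17  2.11 -0.    1.2  -0.91]
the job is handed in; nothing more can be done
None
```

I handed the job in: the knife guide hangs on the bar between the collars, leaning about 0.14 rad (limit 0.2), and the knob is turned 45° clockwise to the third stop and still gripped at about 60 N; the hand-in returned no verdict.

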